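# Hold the soft-vent valve half open with the vent key

### The job

Lift the vent key - the T-handled key with the long slim shank, not the short one with the broad disc foot - up off its hooks, stand its shank upright in the well of the aluminium vent valve block and press the spring-loaded plunger half-way down (10 of its 20 mm, the groove ring on the shank level with the mouth of the well), never to the bottom. The valve shuts as soon as it is let go, so keep it there for two seconds and finish while still gripping the key and holding the plunger half-way down. Leave the other key on its hooks and the jar, can and tweezers where they are.

Things in the scene. Friction and masses are not known exactly. Their poses are not given: they have to be found in the camera images.
- key_grip (a point): Vent key (loose, 0.2 kg, hangs upright): centre of its grip, a grey block 24 x 24 mm in plan, 56 mm tall. z up along the key, y along its crossbar. 32 mm below is the axis of the steel crossbar (8 mm thick, 70 mm long) by which it hangs across two hooks; below that a steel shank 14 mm thick, its flat tip 132 mm below this point. A dark groove ring runs round the shank 24 mm above the tip.
- broad_key_grip (a point): The other key on the same rack (to be left hanging): centre of its grip. Same grip, crossbar and axes, but its shank is only 70 mm long below the crossbar and ends in a disc foot 36 mm in diameter, too big for the well. Which key hangs at which station varies.
- rack: Rack, fixed; origin on the bench, x away from the robot at yaw 0. Base 12 mm high, posts and a cross rail up to 140 mm high, front at x = 0. Stations at y = -65 and +65 mm, each two hooks 44 mm apart (8 mm thick, along -x, tips turned up). Crossbars lie along y at x = -50 mm, axis 135 mm above the bench; the tips end at x = -82 mm, 10 mm above that axis: lift a key 20+ mm, then move it to -x.
- well (a point): Centre of the mouth of the well in the top of the fixed aluminium valve block, 60 mm above the bench; z up, x along the block. The well is an upright bore 22 mm wide. The flat top of the brass plunger is 14 mm below the mouth at rest, 34 mm at the bottom. Block 150 x 90 x 60 mm, the well 50 mm from its -x end; a round gauge (48 mm wide, 15 mm tall) on top, its centre 67 mm from the well to +x.
- plunger (a joint): Travel of the valve plunger (brass disc, 20 mm wide), in m: 0 at rest (up, shut), 0.020 at the bottom; 0.010 is half-way. Pressed straight down; spring force about 3 N at the start, 7 N half-way, 11 N at the bottom; it springs back when let go.
- key: The vent key as a whole: origin at the centre of the flat tip of its shank, z up along the shank, y along the crossbar.
- stub_jar: Bystander: small glass jar, 42 mm wide, 55 mm tall, stands between rack and valve block; origin under its centre.
- tweezers: Bystander: steel tweezers lying flat, 126 mm long along x; origin under the middle.
- air_can: Bystander: metal can 56 mm wide, 170 mm tall, beyond the jar; origin under its centre.
Not all that is in view belongs to the job. Leave any red look-alike of the key alone. What is shaped like the part that bears well but purple is not meant.

How it is judged:
By the outcome, as a careful person would: the job done as asked, in the order asked, and still so for the second after the job is handed in, while the arm keeps its last pose, push and grip.
It also fails if it takes over 56 s, if anything falls off the work surface, if the arm or the gripper's body presses on something with over 40 N, if the wrist force passes 120 N, or if a joint passes its speed limit or range.

### The arm

A 6-joint arm with a two-finger parallel gripper is mounted at the origin on the work surface. World frame = base frame: x ahead of the robot, y to its left, z up, the work surface at z = 0. Lengths are in m, angles in rad, forces in N, time in s.
With the tool pointing down it reaches from about 0.35 to 0.8 m from the base axis. Payload 7.3 kg.
Tool frame: the origin (TCP) lies between the finger pads; the fingertips stand 25 mm ahead of it and the grasp point (between the pads) lies 6 mm ahead of it (r.tip_extent is the distance from the TCP to the fingertips, in m); z points along the fingers, y is the direction in which the jaws open and shut (so a half turn about z gives the same grasp; the last joint's range is limited). The gripper opens to 85 mm and grips with 20 to 120 N. Pads are 22 mm wide; open, the fingers measure 114 mm over their backs; the gripper's body (76 mm by 85 mm) begins 54 mm behind the grasp point. The pads swing forward as they close: fully open they stand 13 mm farther back than shut.
Start: joints at [-0.146, 0.342, 1.524, -0, 1.275, -0.146], TCP at [0.525, 0, 0.256] pointing down, gripper open.
Joint ranges: [-2.53, 2.53], [-0.77, 2.02], [0.04, 2.7], [-1, 4.14], [0.28, 2.66], [-3.11, 3.11]. Speed limits (rad/s): [2.57, 2.57, 3.14, 3.14, 3.14, 3.14].

### API

Orientations are given as a unit quaternion [x, y, z, w].
In Python, from workcell import r, command_gripper, optics gives the robot as it stands. The module is installed in compiled form; this text tells all that it offers. Calls block until the motion is done:
- r.reach(position, orientation): joint-space move of the TCP to a pose.
- r.move_straight(position, orientation=None, speed=0.15, max_force=None): straight line of the TCP; orientation=None keeps the orientation; speed is the mean speed in m/s. With max_force (N) it stops when the force on the tool has changed by that much, and returns True; else False.
- r.movej(angles): joint-space move.
- command_gripper(opening, force=None): finger opening in m; force is the grip in N (None keeps the last); returns when the fingers have stopped.
- r.hold(seconds).
- r.solve_ik(position, orientation): joint angles nearest the present ones, or None.
- r.read_state(): the state.
- optics.get_image(name): name is "scene" or "side" or "wrist"; returns (picture, depth): 480x640x3 uint8, red, green, blue; 480x640 float32, m along the optical axis (not along the pixel's ray), 0 where there is no reading.
- optics.camera_model(name): a dict with "K" (3x3 intrinsics, pixels), "R" (3x3) and "t" (3): a world point X has camera coordinates R X + t; the wrist camera has in their place "tool_from_camera" (4x4, takes a point from camera to tool coordinates, whose origin is the TCP and whose axes are the flange's). Camera axes: x right, y down, z forward; pixel columns grow to the right and rows downward; lengths in m; the calibration is good to about 2 mm. A picture is of the moment at which its call begins: read the wrist's pose just before it. camera_model takes no time and is no camera call.
A pose or a line that the arm cannot do raises r.PlanningError and nothing moves.
- r.finish_job(): hands the job in, once; it reports no verdict.
The state is a dict: "time_s": time; "joint_positions": joint angles; "dq": joint speeds; "tau": joint torques, N m; "eef_pos": TCP position; "eef_rot": TCP orientation; "contact_force": force on the tool from outside, world axes, zero at the start; "torque": the same for the moment, N m; "grip_width": finger opening in m.
Only numpy, scipy, OpenCV 4.12 (cv2) and the standard library are available. Lean on these libraries where they do the work, as an engineer would, in place of code of your own. Each camera call takes 0.05 s, during which the arm holds its last target. There are 200 camera calls.

## Working session

There is one attempt and no reset: what is moved stays moved. The work goes in short steps, each a Python script; the robot and the scene stay as the last script left them, time stands still between calls to the robot, and variables do not carry over. Pictures are saved under pics/ and viewed, about 8 in all and at most 12, crops included, and the job is handed in when it is done.

```bash
mkdir -p pics
cat > h.py <<'E'
import numpy as np, cv2
from workcell import r, command_gripper, optics
from scipy.spatial.transform import Rotation as Ro
def grab(n):
    s=r.read_state(); im,d=optics.get_image(n); m=optics.camera_model(n)
    K=np.array(m["K"])
    v,u=np.mgrid[0:480,0:640]
    P=np.stack([(u-K[0,2])/K[0,0]*d,(v-K[1,2])/K[1,1]*d,d],-1)
    if n=="wrist":
        T=np.array(m["tool_from_camera"]); P=P@T[:3,:3].T+T[:3,3]
        P=P@Ro.from_quat(s["eef_rot"]).as_matrix().T+np.array(s["eef_pos"])
    else:
        P=(P-np.array(m["t"]))@np.array(m["R"])
    P[d==0]=np.nan
    return im,P
E
python3 - <<'E'
from h import *
ims=[]
for n in("scene","side"):
    im,P=grab(n); np.savez(f"{n}.npz",im=im,P=P); cv2.imwrite(f"pics/{n}.png",im[...,::-1])
s=r.read_state();print(s["time_s"],s["eef_rot"],s["contact_force"])
E
```

```text
0.1 [ 7.07127689e-01  7.07085556e-01 -4.00409740e-04 -5.36364820e-04] [-0.47060476  0.04837093  0.44494159]
```

View pics/scene.png

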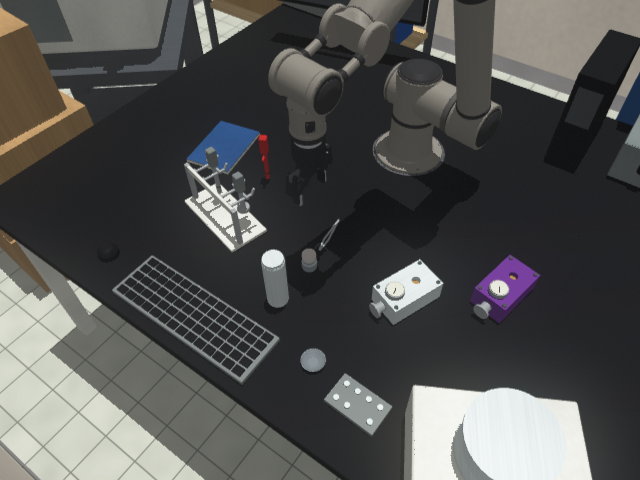

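View pics/side.png

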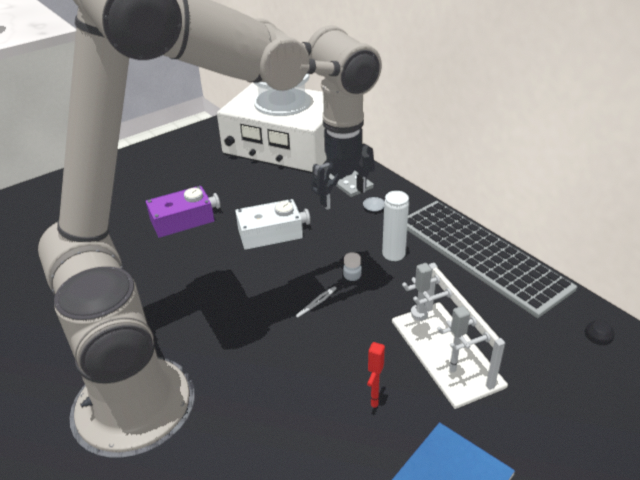

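The side view shows the long-shank key at about (460,325). The disc-foot key is at (424,280), with its disc at (420,312). The aluminium block is at (270,222), and a red look-alike stands in front of the rack at (376,370). Next I'll get the coordinates.

Run:
```python
from h import *
D={n:np.load(n+".npz") for n in("scene","side")}
def show(n,name,box,zlo,zhi,f=None):
    P=D[n]["P"][box[1]:box[3],box[0]:box[2]].reshape(-1,3); c=D[n]["im"][box[1]:box[3],box[0]:box[2]].reshape(-1,3).astype(int)
    k=(P[:,2]>zlo)&(P[:,2]<zhi)
    if f is not None:k&=f(c)
    Q=P[k]
    if len(Q): print(n,name,len(Q),"med",np.median(Q,0).round(4),"min",np.percentile(Q,3,0).round(4),"max",np.percentile(Q,97,0).round(4))
    return Q
red=lambda c:(c[:,0]>120)&(c[:,1]<60)
show("side","longgrip",(450,306,470,340),.15,.23)
show("side","broadgrip",(414,260,434,290),.15,.23)
show("scene","longgrip",(203,145,220,172),.15,.23)
show("scene","broadgrip",(230,170,248,192),.15,.23)
show("side","red",(360,335,392,412),.0,.3,red)
show("side","jar",(340,250,365,282),.02,.08)
show("side","can",(380,190,412,262),.1,.2)
for n,b in(("side",(232,195,305,245)),("scene",(370,255,445,325))):
    Q=show(n,"blocktop",b,.056,.064)
    rect=cv2.minAreaRect((Q[:,:2]*1000).astype(np.float32)); print(rect)
    Q=show(n,"gauge",b,.071,.08)
    print(cv2.minAreaRect((Q[:,:2]*1000).astype(np.float32)))
for n,b in(("side",(390,300,510,400)),("scene",(180,185,270,250))):
    Q=show(n,"base",b,.008,.016); print(cv2.minAreaRect((Q[:,:2]*1000).astype(np.float32)))
    b=(425,262,510,350) if n=="side" else (180,155,250,245)
    Q=show(n,"rail",b,.13,.145); 
def zoom(n,b,s): return cv2.resize(D[n]["im"][b[1]:b[3],b[0]:b[2]],None,fx=s,fy=s,interpolation=cv2.INTER_CUBIC)
a=zoom("side",(385,250,515,410),3.7);c=zoom("scene",(175,125,285,260),4.38)
h=min(a.shape[0],c.shape[0]); m=np.hstack([a[:h],c[:h]])[:, :]; m=cv2.resize(m,None,fx=.8,fy=.8)
print(m.shape); cv2.imwrite("pics/z1.png",m[...,::-1])
```

```text
side longgrip 416 med [ 0.5011 -0.356   0.1802] min [ 0.4948 -0.3637  0.1517] max [ 0.5168 -0.3393  0.1962]
side broadgrip 344 med [ 0.5342 -0.2312  0.1796] min [ 0.5271 -0.2379  0.1525] max [ 0.5483 -0.2139  0.196 ]
scene longgrip 175 med [ 0.5176 -0.3398  0.179 ] min [ 0.5042 -0.358   0.1516] max [ 0.5269 -0.3332  0.195 ]
scene broadgrip 185 med [ 0.5498 -0.2134  0.1813] min [ 0.5367 -0.2312  0.1517] max [ 0.559  -0.2062  0.1957]
side red 534 med [ 0.3501 -0.3026  0.1152] min [ 0.3381 -0.3122  0.0047] max [ 0.3653 -0.2931  0.1568]
side jar 326 med [0.5516 0.0049 0.0482] min [ 0.5386 -0.0081  0.0219] max [0.5725 0.0277 0.0566]
side can 817 med [ 0.6733 -0.0068  0.1497] min [ 0.6586 -0.0207  0.1035] max [0.7051 0.0255 0.1714]
side blocktop 1010 med [0.4864 0.2701 0.0594] min [0.4237 0.2157 0.0564] max [0.567  0.3269 0.0632]
((497.52392578125, 271.567626953125), (101.73381805419922, 150.4070281982422), 69.00194549560547)
side gauge 157 med [0.5353 0.2549 0.074 ] min [0.5159 0.2355 0.0716] max [0.5572 0.2772 0.0768]
((537.3060302734375, 257.3525695800781), (45.81529998779297, 46.608283
[... 368 characters left out ...]
(45.59177780151367, 45.605194091796875), 78.74730682373047)
side base 4270 med [ 0.5409 -0.3129  0.0116] min [ 0.4837 -0.4135  0.0086] max [ 0.6184 -0.1833  0.015 ]
((553.0054931640625, -294.77593994140625), (251.82847595214844, 121.77303314208984), 75.36067962646484)
side rail 1061 med [ 0.5594 -0.3269  0.137 ] min [ 0.484  -0.4153  0.1303] max [ 0.6032 -0.1949  0.1428]
scene base 1678 med [ 0.5695 -0.2789  0.0109] min [ 0.4967 -0.4048  0.0083] max [ 0.6302 -0.1717  0.0149]
((553.5213623046875, -311.9153747558594), (298.1437072753906, 121.07200622558594), 75.74424743652344)
scene rail 480 med [ 0.5725 -0.2847  0.1363] min [ 0.4957 -0.4061  0.1304] max [ 0.6131 -0.1817  0.1431]
(473, 770, 3)
```

View pics/z1.png

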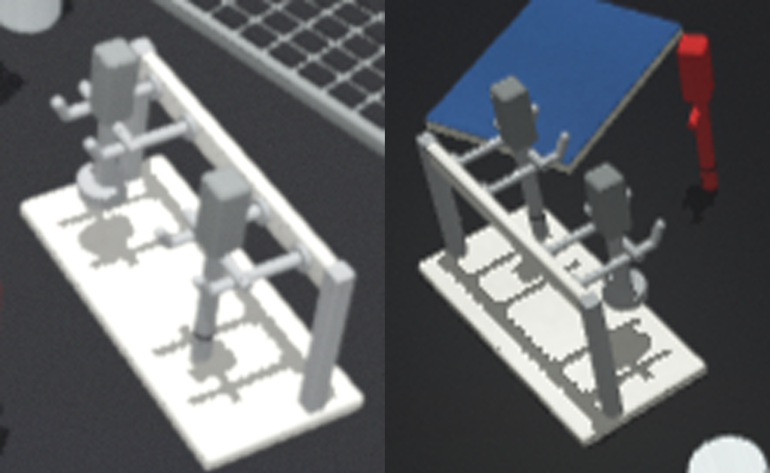

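The close-up confirms the long key is at the outer station (y≈-0.35) and the disc key is at y≈-0.21. Rack yaw is about -15°. I'll now take wrist views over the well and over the key.

```bash
cat >> h.py <<'E'
def down(deg):
    c,s=np.cos(np.radians(deg)),np.sin(np.radians(deg))
    return Ro.from_matrix(np.array([[-s,c,0],[c,s,0],[0,0,-1]])).as_quat()
E
python3 - <<'E'
from h import *
for n,p,a in(("w_well",(0.477,0.283,0.27),0),("w_key",(0.509,-0.348,0.33),75.3)):
    r.reach(p,down(a)); r.hold(.2)
    im,P=grab("wrist"); np.savez(n+".npz",im=im,P=P); cv2.imwrite(f"pics/{n}.png",im[...,::-1])
s=r.read_state();print(s["time_s"],s["eef_pos"],s["joint_positions"])
a,b=[cv2.imread(f"pics/{n}.png") for n in("w_well","w_key")]
cv2.imwrite("pics/w.png",cv2.resize(np.hstack([a,b]),(800,300)))
E
```

```text
3.975 [ 0.50925879 -0.3475685   0.33001989] [-7.23130773e-01  4.78662328e-01  1.11109611e+00  3.21024953e-05
  1.55181021e+00 -2.03804459e+00]
```

View pics/w.png

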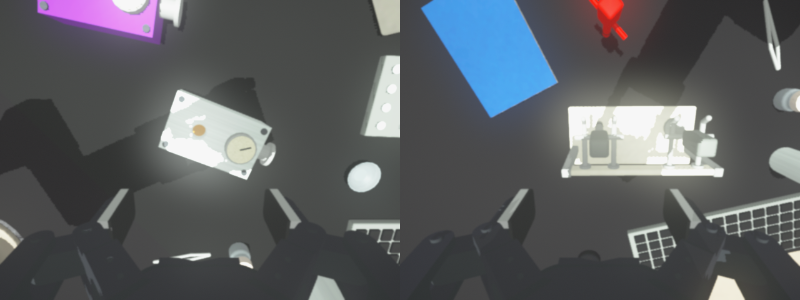

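The left view shows the brass well at about (318,208) in full-image pixels and the gauge at (384,238). The right view shows the key's grip at about (317,205). I'll fit both.

Run:
```python
from h import *
d=np.load("w_well.npz");P=d["P"];im=d["im"].astype(int)
b=(slice(190,226),slice(298,340))
brass=(im[...,0]-im[...,2]>40)
m=np.zeros((480,640),bool);m[b]=brass[b]
v,u=np.nonzero(m);print("brass",m.sum(),u.mean(),v.mean(),np.nanmedian(P[m],0),np.nanmin(P[m],0),np.nanmax(P[m],0))
low=np.zeros_like(m);low[b]=(P[b][...,2]<.054);print("low",low.sum(),np.nanmedian(P[low],0),np.nanmin(P[low],0),np.nanmax(P[low],0))
def rect(k,t): print(t,k.sum(),np.nanmedian(P[k],0).round(4),cv2.minAreaRect((P[k][:,:2]*1000).astype(np.float32)))
box=np.zeros_like(m);box[135:300,250:450]=1
rect(box&(abs(P[...,2]-.06)<.004),"top"); 
g=box&(P[...,2]>.070)&(P[...,2]<.085);rect(g,"gauge")
d=np.load("w_key.npz");P=d["P"]
box=np.zeros_like(m);box[180:262,295:345]=1
k=box&(P[...,2]>.188)&(P[...,2]<.21);rect(k,"keytop")
box[:]=0;box[180:262,470:560]=1
rect(box&(P[...,2]>.188)&(P[...,2]<.21),"broadtop")
box[:]=0;box[160:290,250:530]=1
rect(box&(abs(P[...,2]-.012)<.004),"base"); rect(box&(abs(P[...,2]-.14)<.004),"rail")
c=lambda n,u,v:cv2.resize(np.load(n+".npz")["im"][v-40:v+40,u-50:u+50],(400,320),interpolation=cv2.INTER_CUBIC)
cv2.imwrite("pics/wz.png",np.hstack([c("w_well",330,215),c("w_key",320,220)])[...,::-1])
```

```text
brass 272 317.9117647058824 207.84926470588235 [0.47880585 0.28492936 0.04546847] [0.46870147 0.27645859 0.03655986] [0.48770351 0.29296133 0.04755636]
low 378 [0.47882431 0.28314876 0.04550875] [0.46822675 0.27442603 0.02799983] [0.49003103 0.2940403  0.05392633]
top 12052 [0.4926 0.2849 0.0595] ((502.59002685546875, 276.3056945800781), (90.41448211669922, 150.72862243652344), 68.5814437866211)
gauge 1971 [0.5408 0.2628 0.0744] ((541.1302490234375, 261.5089111328125), (46.68547821044922, 47.03441619873047), 3.6949756145477295)
keytop 951 [ 0.5108 -0.3464  0.1939] ((511.7847900390625, -346.513427734375), (23.760103225708008, 23.168394088745117), 74.72034454345703)
broadtop 997 [ 0.5425 -0.2224  0.194 ] ((543.6424560546875, -221.5697784423828), (23.971891403198242, 23.031898498535156), 76.01140594482422)
base 12629 [ 0.5462 -0.2811  0.0116] ((557.5640258789062, -291.3071594238281), (249.2342987060547, 120.11958312988281), 75.7558364868164)
rail 3595 [ 0.5685 -0.3048  0.1384] ((542.8490600585938, -287.6927490234375), (243.39419555664062, 93.66460418701172), 75.68573760986328)
```

View pics/wz.png

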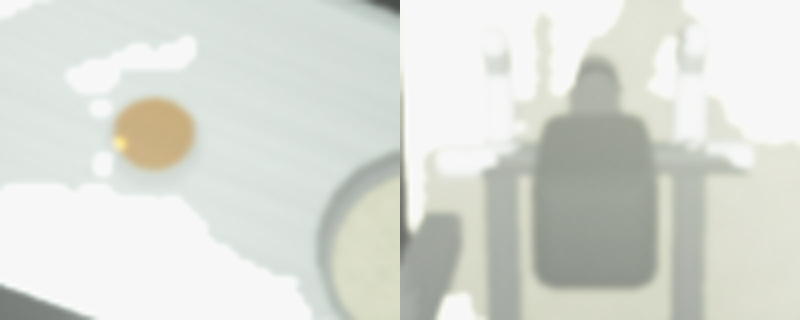

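Run:
```python
from h import *
q=down(75.6); x,y=.5118,-.3465
print(r.tip_extent)
r.reach((x,y,.27),q); command_gripper(.06)
print(r.move_straight((x,y,.176),speed=.08,max_force=8))
print(r.read_state()["eef_pos"],r.read_state()["contact_force"],r.tip_extent)
command_gripper(.0,80); s=r.read_state();print("grip",s["grip_width"],s["contact_force"])
print(r.move_straight((x,y,.20),speed=.04,max_force=25))
s=r.read_state();print(s["eef_pos"],s["grip_width"],s["contact_force"])
r.move_straight((x,y,.37),speed=.12); r.hold(.3)
s=r.read_state();print(s["time_s"],s["eef_pos"],s["grip_width"],s["contact_force"],s["torque"])
im,P=grab("side");np.savez("lift.npz",im=im,P=P)
cv2.imwrite("pics/lift.png",im[...,::-1])
```

```text
0.025
False
[ 0.51205831 -0.34670955  0.17665476] [0.42544715 0.01119436 0.68303656] 0.025
grip 0.02325180933762515 [ 0.59975061 -0.61663877  2.26036802]
False
[ 0.51170789 -0.346379    0.1998407 ] 0.023124480290075862 [ 0.61896848 -0.41986148 -2.1287958 ]
9.0583 [ 0.51179465 -0.34647788  0.36974536] 0.02344946016166291 [-0.28879556 -0.06395433 -2.05239348] [-0.04812532 -0.02396191 -0.00745269]
```

View pics/lift.png

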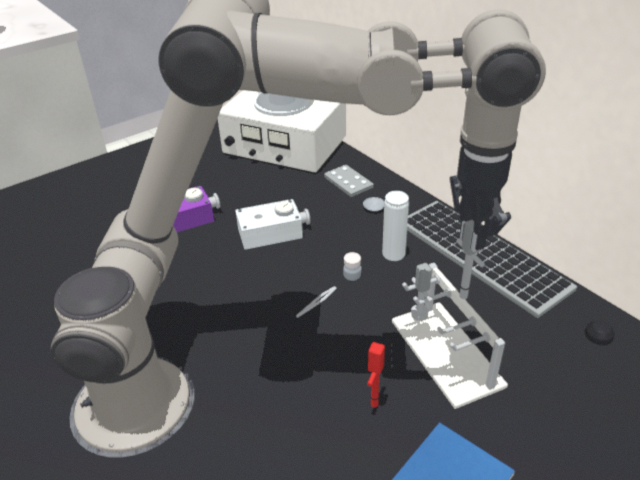

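The key is lifted and upright, with its tip at about (465,297). The broad key is still on its hooks. Next I'll carry it over the well and check the tip against the bore.

Run:
```python
from h import *
x,y=.479,.2848
r.move_straight((x,y,.37),speed=.2); r.move_straight((x,y,.236),speed=.12); r.hold(.3)
s=r.read_state();print(s["time_s"],s["eef_pos"],s["grip_width"],s["contact_force"],s["joint_positions"])
out=[]
for n in("scene","side"):
    im,P=grab(n); np.savez(n+"2.npz",im=im,P=P)
    m=(abs(P[...,0]-x)<.03)&(abs(P[...,1]-y)<.03)&(P[...,2]>.08)&(P[...,2]<.2)
    for lo in np.arange(.085,.195,.015):
        k=m&(P[...,2]>lo)&(P[...,2]<lo+.015)
        if k.any(): print(n,round(lo,3),k.sum(),P[k].mean(0).round(4))
    print("minz",np.sort(P[m][:,2])[:5])
    mo=optics.camera_model(n);K=np.array(mo["K"])
    f=lambda X:(lambda c:(c[:2]/c[2]).round(1))(K@(np.array(mo["R"])@X+np.array(mo["t"])))
    u,v=f(np.array([x,y,.09])).astype(int);print(n,"pred tip",f(np.array([x,y,.095])),"well",f(np.array([x,y,.06])),"crop",u-40,v-40)
    out.append(cv2.resize(im[v-40:v+40,u-40:u+40],(400,400),interpolation=cv2.INTER_CUBIC))
cv2.imwrite("pics/hov.png",np.hstack(out)[...,::-1])
```

```text
13.9833 [0.47908972 0.28486538 0.23635153] 0.02346518083662007 [ 0.12290743  0.33513599 -2.05680243] [ 3.98920457e-01  4.16921841e-01  1.46618928e+00  2.97033936e-05
  1.25783418e+00 -9.20594901e-01]
scene 0.085 8 [0.4832 0.2874 0.0964]
scene 0.1 21 [0.4839 0.2869 0.1072]
scene 0.115 26 [0.4848 0.2864 0.1232]
scene 0.13 24 [0.4838 0.2868 0.1386]
scene 0.145 22 [0.4835 0.287  0.1527]
scene 0.16 26 [0.4836 0.2869 0.168 ]
scene 0.175 22 [0.4834 0.2862 0.1816]
scene 0.19 51 [0.4825 0.2896 0.1956]
minz [0.09193514 0.09453228 0.0956994  0.09608347 0.09765994]
scene pred tip [417.1 271.6] well [415.3 279.9] crop 376 232
side 0.085 15 [0.4752 0.2798 0.0967]
side 0.1 26 [0.4741 0.2784 0.1082]
side 0.115 29 [0.4733 0.2777 0.1237]
side 0.13 26 [0.4739 0.2776 0.1375]
side 0.145 33 [0.4736 0.2774 0.1535]
side 0.16 28 [0.4739 0.2783 0.1678]
side 0.175 18 [0.4721 0.2793 0.1822]
side 0.19 22 [0.4714 0.269  0.1963]
minz [0.09359934 0.09369484 0.09477491 0.09498571 0.09500887]
side pred tip [257.1 203.8] well [258.4 215.2] crop 217 165
```

View pics/hov.png

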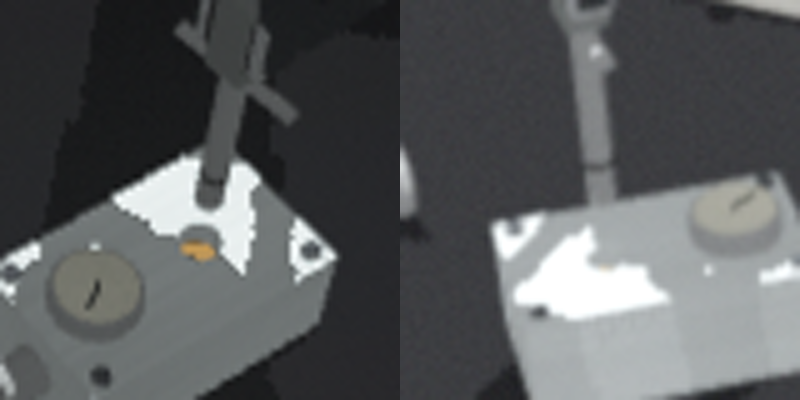

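The shank is vertical. Both views put the tip over the bore to within about 1–2 mm. I'll make a half-step correction, insert, and find the plunger by force.

Run:
```python
from h import *
x,y=.4782,.2854
r.move_straight((x,y,.236),speed=.05); r.hold(.3)
f0=np.array(r.read_state()["contact_force"])
print("rim?",r.move_straight((x,y,.194),speed=.04,max_force=5)); r.hold(.2)
s=r.read_state();print(s["eef_pos"],np.array(s["contact_force"])-f0,np.array(s["torque"]))
if s["eef_pos"][2]<.1955:
    for z in np.arange(.192,.1755,-.002):
        hit=r.move_straight((x,y,z),speed=.02,max_force=12); r.hold(.15)
        s=r.read_state();print(hit,round(s["eef_pos"][2],4),(np.array(s["contact_force"])-f0).round(2),s["grip_width"])
        if hit: break
print(s["time_s"])
np.save("f0.npy",f0)
out=[]
for n in("scene","side"):
    im,P=grab(n)
    mo=optics.camera_model(n);K=np.array(mo["K"]);c=K@(np.array(mo["R"])@np.array([x,y,.07])+np.array(mo["t"]));u,v=(c[:2]/c[2]).astype(int)
    out.append(cv2.resize(im[v-25:v+25,u-25:u+25],(400,400),interpolation=cv2.INTER_CUBIC))
cv2.imwrite("pics/ins.png",np.hstack(out)[...,::-1])
```

```text
rim? False
[0.4782887  0.28541908 0.19423301] [0.4778815  0.41767041 0.8801235 ] [ 0.0125004  -0.01974101  0.03486197]
False 0.192 [ 1.86 -0.04  0.69] 0.023197536436577123
False 0.19 [ 0.7  -1.19  1.38] 0.023234800824313135
False 0.188 [0.83 0.3  0.02] 0.023232799614404005
False 0.1862 [ 0.35 -0.59  3.92] 0.023160082779006302
False 0.1841 [-0.32 -0.04  4.43] 0.023106533716109542
False 0.1821 [0.75 0.02 6.42] 0.022924566704605742
False 0.1801 [ 0.08 -0.35  6.45] 0.02285887241297446
False 0.1781 [ 0.23 -0.59  7.83] 0.02335327931588442
False 0.1762 [1.07 0.51 8.08] 0.023351833024793597
19.6333
```

View pics/ins.png

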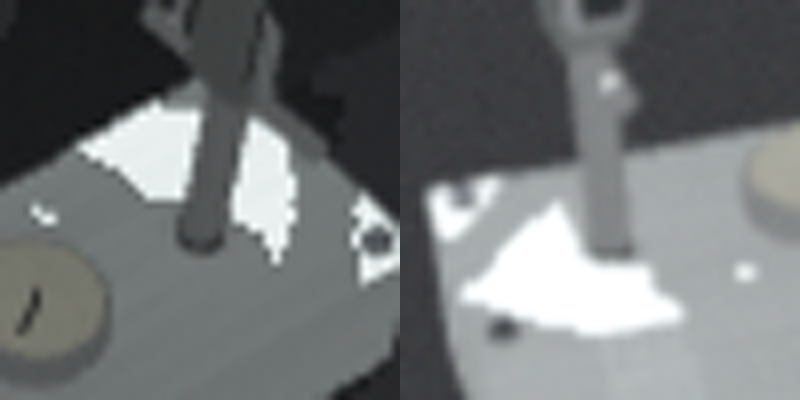

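The tip entered cleanly and met the plunger at TCP z≈0.187. In both views the groove ring is at the mouth: about (200,240) in the left crop and (610,250) in the right. I'll refine with averaged force, set the plunger half-way, then hold and check.

Run:
```python
from h import *
x,y=.4782,.2854; f0=np.load("f0.npy")
def avg(n=24):
    F=[];Z=[]
    for _ in range(n):
        r.hold(.04); s=r.read_state(); F.append(s["contact_force"]);Z.append(s["eef_pos"][2])
    return np.mean(Z).round(5),(np.mean(F,0)-f0).round(2),(np.std(F,0)/n**.5).round(2)
print(avg())
r.move_straight((x,y,.1773),speed=.01); print(avg(30)); print(avg(30))
s=r.read_state();print(s["time_s"],s["grip_width"])
out=[]
for n in("scene","side"):
    im,P=grab(n)
    mo=optics.camera_model(n);K=np.array(mo["K"]);pr=lambda z:(lambda c:c[:2]/c[2])(K@(np.array(mo["R"])@np.array([x,y,z])+np.array(mo["t"])))
    u,v=pr(.065).astype(int); print(n,pr(.06)-(u-16,v-16),pr(.05)-pr(.06))
    out.append(cv2.resize(im[v-16:v+16,u-16:u+16],(400,400),interpolation=cv2.INTER_CUBIC))
cv2.imwrite("pics/half.png",np.hstack(out)[...,::-1])
```

```text
(np.float64(0.17622), array([ 0.59, -0.77,  8.26]), array([0.1, 0.1, 0.1]))
(np.float64(0.17735), array([ 0.73, -0.48,  7.63]), array([0.07, 0.08, 0.08]))
(np.float64(0.17732), array([ 0.77, -0.56,  7.8 ]), array([0.08, 0.08, 0.11]))
23.5167 0.02306011409106641
scene [16.647151   17.82796327] [-0.49998288  2.32168553]
side [17.01347694 18.19231485] [0.36040594 3.18390988]
```

View pics/half.png

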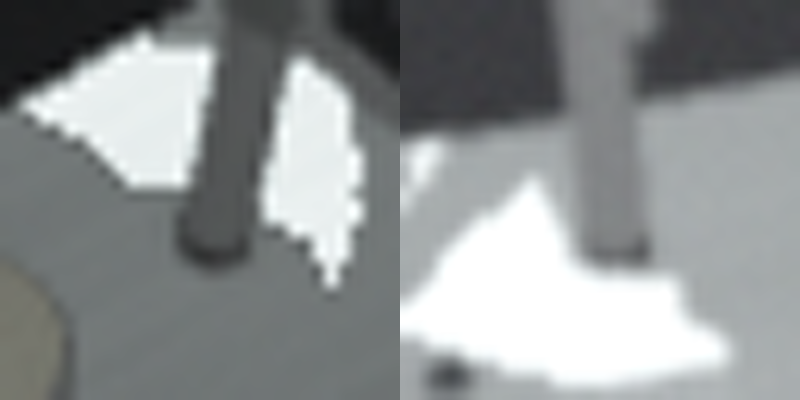

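Averaged force, less the pre-contact offset of about 0.7 N, is about 7.0 N. The kinematics give about 10 mm of travel, and the ring is at the mouth in both views. I'll hold and hand in.

Run:
```python
from h import *
r.hold(2.3); s=r.read_state();print(s["time_s"],s["eef_pos"],np.array(s["contact_force"])-np.load("f0.npy"),s["grip_width"])
r.finish_job()
```

```text
25.9167 [0.47826421 0.28542932 0.17733482] [ 1.28090787 -0.63247995  7.51012086] 0.023228026117056048
the job is handed in; nothing more can be done
```

I lifted the long-shank vent key straight up off its hooks and stood it in the aluminium block's well. I pressed the plunger to about half-way and held it there for over 4 s. I handed the job in at about 26 s, with the key still gripped and the plunger still held down.

**Last checks:**
- **Force:** about 7.0 N averaged, after taking off an offset of about 0.7 N seen before contact. The half-way value is 7 N.
- **Travel:** about 10 mm from the contact height.
- **Groove ring:** level with the mouth of the well in both camera views, to about 1 mm, the limit of the pixels.
- **Grip:** jaw opening steady at 23 mm.

**Deviations and limits:**
- **Overshoot:** while searching for the plunger I went about 1 mm past half-way (roughly 11 mm) before backing off. That is well short of the bottom.
- **Camera disagreement:** the cameras differed by 2–3 mm on the well's position. I used a compromise, and the key went in without touching the rim.
- **Other objects:** the broad key, jar, can and tweezers looked undisturbed in the side view after the lift. I did not look at them again at the end, but the carry path stayed clear of them.

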